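# Couple the grease gun nose to a bearing housing's tilted nipple

### The arm

A 7-joint arm with a two-finger parallel gripper is mounted at the origin on a cart in front of the work surface, level with it; the furniture and walls round the work are solid. World frame = base frame: x ahead of the robot, y to its left, z up, the work surface at z = 0. Lengths are in m, angles in rad, forces in N, time in s.
With the tool pointing down it reaches from about 0.4 to 0.85 m from the base axis. Payload 10.4 kg.
Tool frame: the origin (TCP) lies midway between the tips of the shut fingers; the grasp point (between the pads) lies 19 mm behind it; z points along the fingers, y is the line along which they close (so a half turn about z gives the same grasp; the last joint's range is limited). The gripper opens to 85 mm and grips with 20 to 120 N. Pads are 22 mm wide; open, the fingers measure 114 mm over their backs; the gripper's body (76 mm by 85 mm) begins 54 mm behind the grasp point. The pads swing forward as they close: fully open they stand 13 mm farther back than shut.
Start: joints at [1.306, 0.332, -0.065, 1.46, 0.022, 1.35, -0.088], TCP at [0.15, -0.607, 0.231] pointing down, gripper open.
Joint ranges: [-2.6, 2.6], [-0.5, 2.12], [-1.47, 1.34], [0.16, 2.42], [-1.27, 4.41], [0.06, 2.06], [-2.6, 2.6]. Speed limits (rad/s): [2.22, 2.22, 2.79, 2.79, 3.14, 3.14, 3.14].

### API

Orientations are given as a unit quaternion [x, y, z, w].
In Python, from workcell import get_obs, camera, camera_params, hand_in gives the robot as it stands.
- The arm moves only by the tool carry_out, never from a script. Its argument "commands" is a list that holds one entry, the list of rows, each a list of 6 numbers: the shift along the tool's x, y, z in units of 40 mm (1.0 is 40 mm), then the turn, a rotation vector about the tool's x, y, z in units of 6 degrees (1.0 is 6 degrees). In form: [[[x, y, z, ax, ay, az], ...]]. A call has 1 to 20 rows; each row shifts and turns the commanded pose from where the row before left it, along the tool's axes as they then stand; what a row does not reach is not made up. A row lasts 1/12 s, in which the tool goes at most 41.7 mm and 7.16 degrees, less where a joint would pass 70% of its speed; a pose out of reach is approached as far as the arm can. A call is refused whole if a number of a shift passes 1 or a number of a turn 1, either way. A call with a gripper value outside its range is refused whole. "hand" is the closure, from -1 (fully open) to 1 (shut), set as the call begins (left out, the last holds). The fingers move at their own pace and stop on an object; "force" is the grip in N (left out, the last holds). Time passes only in rows, so rows that do not move let the fingers close. It gives the time, the measured TCP pose, the force, the opening and the grip force at its end, in the units of the state.
- get_obs(): the state, without advancing time (a new reading comes with each control period).
- camera(name): name is "scene" or "top" or "wrist"; returns the picture (480x640x3 uint8, red, green, blue); there is no depth.
- camera_params(name): a dict with "mtx" (3x3 intrinsics, pixels), "R" (3x3) and "t" (3): a world point X has camera coordinates R X + t. Camera axes: x right, y down, z forward; pixel columns grow to the right and rows downward; lengths in m; the calibration is good to about 2 mm. A picture is of the moment at which its call begins: read the wrist's pose just before it. camera_params takes no time and is no camera call; for the wrist camera it gives the pose at the moment of the call.
- hand_in(): hands the job in; it is judged then, once.
The state is a dict: "clock": time; "joint_pos": joint angles; "joint_velocities": joint speeds; "tau": joint torques, N m; "position": TCP position; "ee_rot": TCP orientation; "ft_force": force on the tool from outside, world axes, zero at the start; "torque": the same for the moment, N m; "grip_width": opening from 0.0 (shut) to 1.0 (fully open); "grasp_force": force on a finger pad.
Only numpy, scipy, OpenCV 4.12 (cv2) and the standard library are available. Lean on these libraries where they do the work, as an engineer would, in place of code of your own. Each camera call takes 0.05 s, during which the arm holds its last target. There are 200 camera calls.

### The job

Get the bearing housing ready for greasing: lift the loose cover plate off its two pins and lay it flat on the bench top beside the housing, without dropping it. Then take the grease coupler from its rest, press it squarely onto the tilted nipple in the housing's well until it snaps on, push it fully home, and finish while still gripping it and holding it down hard against the nipple's spring. Do not let go at the end, and leave the other things on the bench where they are.

Things in the scene. Friction and masses are not known exactly. Their poses are not given: they have to be found in the camera images.
- housing: Grey cast bearing housing fixed to the bench, flange 120 x 108 x 9 mm, block 104 x 92 mm, rim 60 mm above the bench. Origin: centre of its underside, z up, -x its front (roughly to the robot's right). Open well in its top, 66 (x) x 60 (y) mm, floor 20 mm above the bench. Two upright pins, 7 mm diameter, on the rim at x +22, y +-38 mm, tops 70 mm above the bench.
- nipple: Steel button-head nipple in the well, fixed to the housing. Its z axis runs out along the nipple, tilted 0.44 rad (25 deg) from vertical to the housing's -x side. Origin at x 12, y 0, z 28 mm in the housing's frame. Along z: flange (radius 13 mm) to 4 mm, neck (radius 4.5), head (radius 8) at 16.5 to 18 mm, taper to radius 4 at 24 mm, sprung valve pin to 30 mm.
- nipple_seat (a point): Point on the nipple's axis at its flange top, 4 mm from the nipple's origin: fully home, the centre of the coupler's mouth is here and the axes are in line.
- nipple_head (a point): Point on the nipple's axis at the upper edge of its widest part, 18 mm from the nipple's origin. The coupler's jaws meet the taper when its mouth is about 18 mm from the nipple's origin and spread with 4 to 8 N; from about 12 mm they close under the head with a snap and draw the coupler on.
- valve_pin (a joint): How far the 5 mm wide sprung pin in the nipple's end is pressed in, in m: 0 free, 0.005 to 0.006 when the coupler is fully home. Its spring pushes back with 3 N at 0 and 9 N at 0.006; a push of 10 to 20 N along the axis keeps the coupler home. Let go after snapping on, the coupler is pushed back until the pin reads about 0.001, and sags.
- cover: Loose flat aluminium cover plate, 104 (x) x 92 (y) x 5 mm, about 0.2 kg, lying on the housing's rim in line with it and closing the well, with two 10 mm holes round the pins. Origin: centre of its underside, z up. A handle rib 14 mm thick (x), 50 mm long (y) stands on its middle, from 5 to 31 mm above its underside.
- coupler: Loose steel grease coupler, 109 mm long, about 0.15 kg, upright in its rest, mouth down, any yaw. Origin: centre of the mouth; z along the coupler away from the mouth. Nose tube, 26 mm outside, 19 mm inside, 60 mm long; socket 20 mm deep with four sprung jaw balls by the mouth. Collar of 42 mm diameter at z 60 to 65 mm; square grip above; brass plug of 18 mm diameter at z 103 to 109 mm.
- coupler_grip (a point): Centre of the coupler's square grip, 84 mm from the mouth: 24 x 24 mm, faces along the coupler's x and y axes, from z = 65 to 103 mm, free of the gripper's way above. Fingertips placed just above the collar bear on it when pressing.
- rest: Black block fixed to the bench, 64 x 64 x 28 mm, with a round bore of 30 mm diameter, 22 mm deep, in its middle, in which the coupler stands (mouth 6 mm above the bench). Origin: centre of its underside. Housing and rest stand 0.24 to 0.4 m apart, either one on the left; the bench between them is clear but for the tub at the back.
- grease_tub: Bystander: round plastic tub with a screw lid, 60 mm diameter, 48 mm high. Origin: centre of its underside.
- dial_gauge: Bystander: round metal dial gauge lying flat, 108 x 57 x 21 mm. Origin: centre of its underside.
- spanner: Bystander: steel spanner lying flat, 161 mm long. Origin: centre of its underside.
Mind the look-alikes: they are no part of the job. Of the things like the coupler, leave any that is purple; of the rest the larger one is meant.

How it is judged:
On the way:
1. the cover plate lies flat on the bench top, let go (height (world z) of cover below 0.008 m and angle between cover's own z axis and vertical below 0.08 rad and contact force between cover and the arm below 0.1 N and contact force between cover and the fingers below 0.1 N and linear speed of cover below 0.03 m/s), for 0.2 s.
At the end, for the whole second after the job is handed in: Cover flat on the bench top (within 8 mm, 0.08 rad), at rest. Coupler snapped on and held home by the fingers (over 3 N): mouth under 6.8 mm from the nipple's origin along its axis, 4 mm sideways, axes within 0.14 rad, valve pin pressed in over 3.8 mm (height (world z) of cover below 0.008 m and angle between cover's own z axis and vertical below 0.08 rad and linear speed of cover below 0.03 m/s and z of coupler in the frame of nipple between 0 and 0.0068 m and x of coupler in the frame of nipple between -0.004 and 0.004 m and y of coupler in the frame of nipple between -0.004 and 0.004 m and angle between the z axis of coupler and the z axis of nipple, either way round below 0.14 rad and value of joint valve_pin above 0.0038 m and contact force between coupler and the fingers above 3 N); the arm keeps its last pose, push and grip.
It fails at once if a bystander is shifted by more than 30 mm (distance of any of grease_tub, dial_gauge, spanner from where it was at the start of the episode above 0.03 m).
It fails at once if the cover is dropped (falls faster than 1 m/s) (linear speed of cover above 1 m/s).
It also fails if it takes over 51 s, if anything falls off the work surface, if the arm or the gripper's body presses on something with over 40 N, if the wrist force passes 120 N, or if a joint passes its speed limit or range.

## Working session

There is one attempt and no reset: what is moved stays moved. The work goes in short steps, Python scripts to look and compute and a tool call to move; the robot and the scene stay as the last step left them, time stands still between calls to the robot, and variables do not carry over. Pictures are saved under pics/ and viewed, at most 10 in all, crops included, and the job is handed in when it is done.

Besides the shell and the picture viewer there is one more tool, called after ">>>" as a command line: name --argument value ..., lists and objects as JSON in quotes. carry_out: Moves the arm, as the interface text tells. Its arguments: {"type":"object","properties":{"commands":{"type":"array"},"hand":{"type":"number"},"force":{"type":"number"}},"required":["commands"]}

```bash
mkdir -p pics; ls; python3 - <<'E'
from workcell import *
import cv2,numpy as np,json
o=get_obs()
print({k:np.round(v,3).tolist() for k,v in o.items()})
for n in("scene","top"):
    im=camera(n); cv2.imwrite(f"pics/{n}0.png",im[:,:,::-1]); p=camera_params(n); print(n,{k:np.round(v,4).tolist() for k,v in p.items()})
E
```

```text
pics
{'clock': 0.0, 'joint_pos': [1.306, 0.333, -0.065, 1.461, 0.022, 1.35, -0.089], 'joint_velocities': [-0.001, 0.001, -0.0, -0.0, -0.001, -0.0, -0.001], 'tau': [-0.0, -62.544, 0.049, -39.16, 0.016, 0.01, 0.0], 'position': [0.15, -0.606, 0.23], 'ee_rot': [0.993, 0.121, -0.0, -0.001], 'ft_force': [-0.764, 0.423, 0.304], 'torque': [-0.028, -0.04, -0.01], 'grasp_force': 0.0, 'grip_width': 1.004}
scene {'mtx': [[442.8708, 0.0, 322.1656], [0.0, 442.8708, 233.9139], [0.0, 0.0, 1.0]], 'R': [[-0.5308, -0.8474, -0.0124], [-0.5539, 0.358, -0.7517], [0.6415, -0.3921, -0.6594]], 't': [0.4537, 0.2812, 0.7341]}
top {'mtx': [[514.8629, 0.0, 314.6869], [0.0, 514.8629, 240.1685], [0.0, 0.0, 1.0]], 'R': [[-0.0179, -0.9993, -0.0329], [-0.9856, 0.0232, -0.1676], [0.1682, 0.0294, -0.9853]], 't': [0.2425, 0.506, 1.099]}
```

View pics/scene0.png

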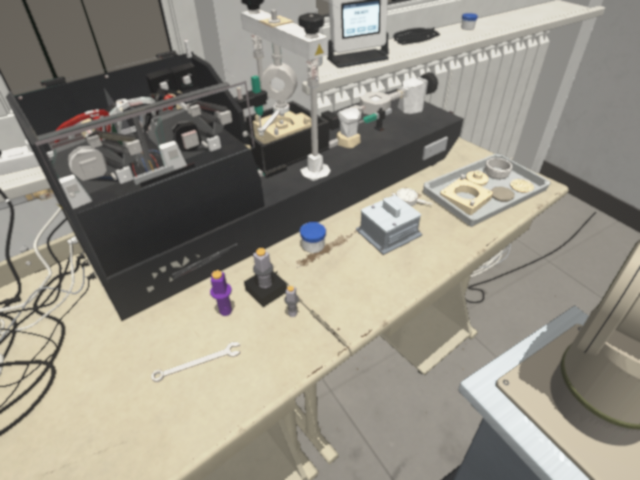

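View pics/top0.png

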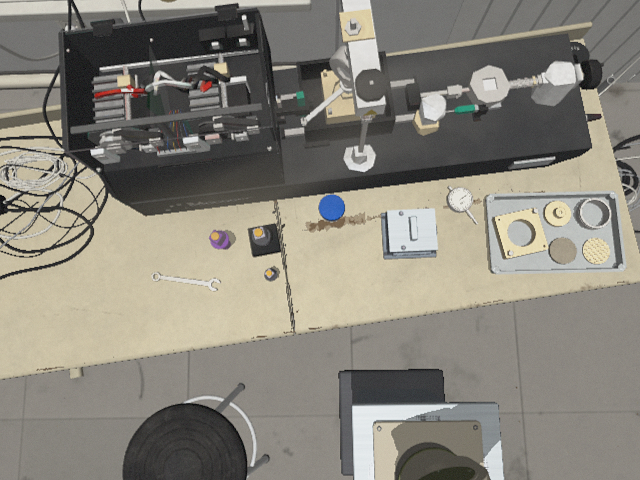

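The scene picture shows the housing with its cover (scene 390,222; top 411,233), and the rest holding a grey coupler (scene 262,275; top 263,238). Things that could be taken for the coupler are purple at top (219,238), small grey standing loose at top (271,273), and the large grey one in the black rest at top (262,235). I choose the last one. The tub is at top (331,208), the gauge at (460,200) and the spanner at (187,281).

```bash
cat > h.py <<'E'
import numpy as np,cv2
from workcell import *
def ray(p,uv):
    d=np.linalg.inv(p["mtx"])@np.array([uv[0],uv[1],1.]);R=np.array(p["R"]);return -R.T@np.array(p["t"]),R.T@d
def onz(p,uv,z):
    c,d=ray(p,uv);return c+d*(z-c[2])/d[2]
def proj(p,X):
    q=np.array(p["mtx"])@(np.array(p["R"])@np.array(X)+np.array(p["t"]));return q[:2]/q[2]
def tri(pairs):
    A=np.zeros((3,3));b=np.zeros(3)
    for p,uv in pairs:
        c,d=ray(p,uv);d=d/np.linalg.norm(d);M=np.eye(3)-np.outer(d,d);A+=M;b+=M@c
    return np.linalg.solve(A,b)
E
python3 - <<'E'
from h import *
t=cv2.imread("pics/top0.png");s=cv2.imread("pics/scene0.png")
a=cv2.resize(t[200:275,370:470],None,fx=4,fy=4,interpolation=cv2.INTER_CUBIC)
b=cv2.resize(t[215:290,200:300],None,fx=4,fy=4,interpolation=cv2.INTER_CUBIC)
c=cv2.resize(s[180:255,345:445],None,fx=4,fy=4,interpolation=cv2.INTER_CUBIC)
d=cv2.resize(s[240:315,215:315],None,fx=4,fy=4,interpolation=cv2.INTER_CUBIC)
cv2.imwrite("pics/crop.png",np.vstack([np.hstack([a,b]),np.hstack([c,d])]))
# orange plugs: tri
P={n:camera_params(n) for n in("top","scene")}
B={}
for n,im in(("top",t),("scene",s)):
    h=cv2.cvtColor(im,cv2.COLOR_BGR2HSV);m=cv2.inRange(h,(8,130,150),(22,255,255))
    k,l,st,ce=cv2.connectedComponentsWithStats(m)
    B[n]=[(ce[i].round(1).tolist(),int(st[i,4])) for i in range(1,k) if st[i,4]>8];print(n,B[n])
for uv,z in(((262.5,233),.115),):print(onz(P["top"],uv,z))
E
```

```text
top [([258.0, 232.0], 45), ([214.9, 235.8], 37), ([268.8, 272.6], 19)]
scene [([260.3, 251.2], 39), ([216.5, 274.0], 44)]
[0.51708111 0.33940315 0.115     ]
```

View pics/crop.png

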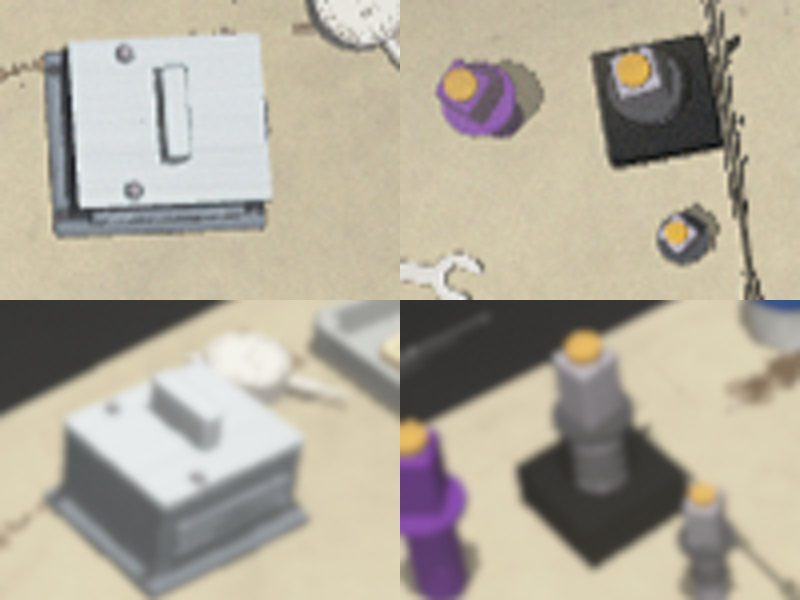

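The crop shows the plate with two pins on its left side (crop 124,53 and 133,189) and the rib in its middle (175,112). In the right panels the grey coupler stands in the black rest with its plug at crop (632,69), clearly larger than the small grey one. I'm now computing poses.

```bash
python3 - <<'E'
from h import *
p=camera_params("top");s=camera_params("scene")
f=lambda x,y,ox,oy:(ox+(x+.5)/4-.5,oy+(y+.5)/4-.5)
H=lambda L,z,ox=370,oy=200:np.array([onz(p,f(x,y,ox,oy),z)[:2] for x,y in L])
r=lambda a:np.round(a,4).tolist()
pins=H([(124,53),(133,189)],.07);print("pins",r(pins),np.linalg.norm(pins[0]-pins[1]))
pl=H([(68,40),(258,33),(270,198),(80,208)],.065);print("plate",r(pl.mean(0)),r([np.linalg.norm(pl[i]-pl[i-1]) for i in range(4)]))
rb=H([(162,67),(185,65),(190,157),(167,160)],.091);print("rib",r(rb.mean(0)),r([np.linalg.norm(rb[i]-rb[i-1]) for i in range(4)]))
v=pins[0]-pins[1];print("yaw of housing y axis",np.arctan2(v[1],v[0]),"plate",[np.arctan2(*(d[::-1])) for d in (pl[0]-pl[3],pl[1]-pl[2],pl[0]-pl[1],pl[3]-pl[2])])
g=H([(253,48),(262,88),(222,98),(211,56)],.109,200,215);print("grip",r(g.mean(0)),[np.linalg.norm(g[i]-g[i-1]) for i in range(4)],[np.arctan2(*((g[i]-g[i-1])[::-1])) for i in range(4)])
print("plug",r(onz(p,(258,232),.115)),r(tri([(p,(258,232)),(s,(260.3,251.2))])))
rs=H([(192,52),(302,36),(322,144),(212,166)],.028,200,215);print("rest",r(rs.mean(0)),[np.linalg.norm(rs[i]-rs[i-1]) for i in range(4)])
for n,uv in(("tub",(331,208)),("gauge",(460,200)),("small",(268.8,272.6)),("tray",(488,235)),("edge",(400,307)),("crack",(294,325)),("machine",(330,193)),("machine2",(420,180))):print(n,r(onz(p,uv,0)))
E
```

```text
pins [[0.563, 0.0422], [0.4877, 0.0408]] 0.07532202413915501
plate [0.5266, 0.0188] [0.0935, 0.104, 0.0917, 0.1027]
rib [0.5254, 0.019] [0.0505, 0.0123, 0.05, 0.0123]
yaw of housing y axis 0.018530875979283174 plate [np.float64(0.028115734534852267), np.float64(0.01386455115182045), np.float64(1.5831188566311891), np.float64(1.6013369566871534)]
grip [0.5189, 0.3479] [np.float64(0.02265367363899652), np.float64(0.022154147882557908), np.float64(0.021747243481118107), np.float64(0.023473817554990846)] [np.float64(-1.4034026752261004), np.float64(-2.9256186972804694), np.float64(1.7961074599682756), np.float64(0.2534990949840388)]
plug [0.5194, 0.3489, 0.115] [0.5199, 0.3492, 0.1129]
rest [0.5185, 0.3479] [np.float64(0.0669057413250656), np.float64(0.06344546804644516), np.float64(0.0634742315978754), np.float64(0.06336132876922648)]
tub [0.5943, 0.1938, 0.0]
gauge [0.6057, -0.1065, 0.0]
small [0.4457, 0.3402, 0.0]
tray [0.5215, -0.1648, 0.0]
edge [0.3615, 0.0436, 0.0]
crack [0.3257, 0.2835, 0.0]
machine [0.6305, 0.1953, 0.0]
machine2 [0.6563, -0.0166, 0.0]
```

>>> carry_out --commands '[[[0,0,0,0,0,0.72],[0,0,0,0,0,0.72],[0,0,0,0,0,0.7],[0.57,-0.8,0,0,0,0],[0.57,-0.8,0,0,0,0],[0.57,-0.8,0,0,0,0],[0.57,-0.8,0,0,0,0],[0.57,-0.8,0,0,0,0],[0.57,-0.8,0,0,0,0],[0.57,-0.8,0,0,0,0],[0.57,-0.8,0,0,0,0],[0.57,-0.8,0,0,0,0],[0.57,-0.8,0,0,0,0],[0.57,-0.8,0,0,0,0],[0.57,-0.8,0,0,0,0],[0.57,-0.8,0,0,0,0],[0.57,-0.8,0,0,0,0],[0.57,-0.8,0,0,0,0],[0.57,-0.8,0,0,0,0],[0.4,-0.8,0,0,0,0]]]' --hand -1 --force 60

```text
clock: 1.77
position: [0.5219, -0.0543, 0.2311]
ee_rot: [1.0, 0.009, 0.0, -0.0]
ft_force: [0.6, -1.0, 0.7]
grip_width: 1.004
grasp_force: 0.0
```

>>> carry_out --commands '[[[0.1,-0.6,0,0,0,0],[0,-0.6,0,0,0,0],[0,-0.5,0,0,0,0],[0,0,0,0,0,0],[0,0,0,0,0,0]]]'

```text
clock: 2.18
position: [0.5234, 0.0129, 0.2311]
ee_rot: [1.0, 0.01, -0.0, 0.0]
ft_force: [-0.9, -0.5, 0.5]
grip_width: 1.0
grasp_force: 0.0
```

```bash
python3 - <<'E'
from h import *
o=get_obs();p=camera_params("wrist");im=camera("wrist")
print(np.round(o["position"],4),np.round(o["ee_rot"],4))
np.savez("w0.npz",**{k:np.array(v) for k,v in p.items()})
cv2.imwrite("pics/w0.png",im[:,:,::-1])
print(proj(p,[.526,.019,.091]),proj(p,[.563,.042,.07]),proj(p,[.4877,.0408,.07]))
E
```

```text
[0.5234 0.0129 0.2311] [ 9.999e-01  1.000e-02 -2.000e-04  0.000e+00]
[308.7040619  224.36791475] [284.33539564 178.41723214] [286.0754753  257.32410792]
```

View pics/w0.png

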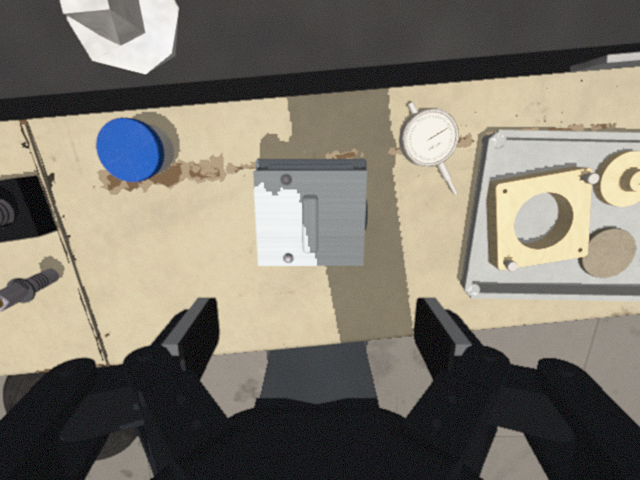

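The wrist view shows the pins at (286,179) and (288,258), and the rib's top at about (311,223). That is within 2 px of the prediction from the top camera.

```bash
python3 - <<'E'
from h import *
p=np.load("w0.npz")
for uv,z in(((286,179),.07),((288,258),.07),((310.5,224),.091),((254,266),.065),((364,266),.065),((367,168),.065),((310.5,223),.065)):print(uv,np.round(onz(p,uv,z),4))
im=cv2.imread("pics/w0.png");cv2.imwrite("pics/w0c.png",cv2.resize(im[150:275,240:380],None,fx=4,fy=4,interpolation=cv2.INTER_CUBIC))
E
```

```text
(286, 179) [0.5625 0.0405 0.07  ]
(288, 258) [0.487  0.0389 0.07  ]
(310.5, 224) [0.5264 0.0174 0.091 ]
(254, 266) [0.4762 0.0731 0.065 ]
(364, 266) [ 0.4785 -0.0358  0.065 ]
(367, 168) [ 0.5734 -0.0327  0.065 ]
(310.5, 223) [0.521  0.0178 0.065 ]
```

View pics/w0c.png

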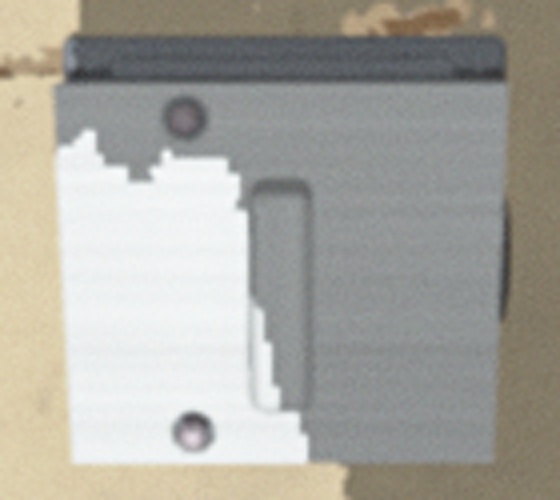

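>>> carry_out --commands '[[[0.06,-0.14,0,0,0,0],[0,0,0.7,0,0,0],[0,0,0.7,0,0,0],[0,0,0.7,0,0,0],[0,0,0.7,0,0,0],[0,0,0.6,0,0,0],[0,0,0.4,0,0,0],[0,0,0.2,0,0,0],[0,0,0.05,0,0,0],[0,0,0,0,0,0]]]'

```text
clock: 3.07
position: [0.5261, 0.0172, 0.0694]
ee_rot: [1.0, 0.008, -0.0, -0.0]
ft_force: [0.3, -0.1, -0.1]
grip_width: 0.999
grasp_force: 0.0
```

>>> carry_out --commands '[[[0,0,0,0,0,0],[0,0,0,0,0,0],[0,0,0,0,0,0],[0,0,0,0,0,0],[0,0,0,0,0,0],[0,0,0,0,0,0],[0,0,0,0,0,0],[0,0,0,0,0,0]]]' --hand 1 --force 60

```text
clock: 3.73
position: [0.5262, 0.0176, 0.0698]
ee_rot: [1.0, 0.009, 0.0, 0.0]
ft_force: [-1.2, 0.4, 4.8]
grip_width: 0.154
grasp_force: 59.6
```

>>> carry_out --commands '[[[0,0,-0.1,0,0,0],[0,0,-0.2,0,0,0],[0,0,-0.2,0,0,0],[0,0,-0.25,0,0,0],[0,0,-0.25,0,0,0],[0,0,-0.25,0,0,0],[0,0,0,0,0,0],[0,0,0,0,0,0]]]'

```text
clock: 4.4
position: [0.5263, 0.0174, 0.1201]
ee_rot: [1.0, 0.009, 0.001, 0.0]
ft_force: [0.0, -1.4, -2.0]
grip_width: 0.152
grasp_force: 58.7
```

>>> carry_out --commands '[[[-0.2,-0.3,0,0,0,0],[-0.3,-0.6,0,0,0,0],[-0.3,-0.7,0,0,0,0],[-0.3,-0.7,0,0,0,0],[-0.3,-0.7,0,0,0,0],[-0.2,-0.5,0,0,0,0],[0,-0.2,0,0,0,0],[0,0,0.2,0,0,0],[0,0,0.4,0,0,0],[0,0,0.5,0,0,0],[0,0,0.5,0,0,0],[0,0,0.4,0,0,0],[0,0,0.3,0,0,0],[0,0,0.2,0,0,0],[0,0,0.05,0,0,0],[0,0,0,0,0,0],[0,0,0,0,0,0]]]'

```text
clock: 5.82
position: [0.4598, 0.1644, 0.0178]
ee_rot: [1.0, 0.009, 0.0, -0.0]
ft_force: [-0.4, 0.3, -1.6]
grip_width: 0.15
grasp_force: 58.7
```

>>> carry_out --commands '[[[0,0,0.05,0,0,0],[0,0,0.05,0,0,0],[0,0,0.04,0,0,0],[0,0,0.03,0,0,0],[0,0,0.03,0,0,0],[0,0,0,0,0,0],[0,0,0,0,0,0]]]'

```text
clock: 6.4
position: [0.4594, 0.1643, 0.0098]
ee_rot: [1.0, 0.009, 0.0, 0.0]
ft_force: [-2.7, -0.9, 6.9]
grip_width: 0.15
grasp_force: 60.0
```

>>> carry_out --commands '[[[0,0,0,0,0,0],[0,0,0,0,0,0],[0,0,0,0,0,0],[0,0,0,0,0,0],[0,0,-0.2,0,0,0],[0,0,-0.5,0,0,0],[0,0,-0.8,0,0,0],[0,0,-0.8,0,0,0],[0,0,-0.8,0,0,0],[0,0,-0.7,0,0,0],[0,0,-0.6,0,0,0],[0,0,0,0,0,0]]]' --hand -1

```text
clock: 7.4
position: [0.4613, 0.1655, 0.1906]
ee_rot: [1.0, 0.009, 0.004, -0.001]
ft_force: [1.4, 1.5, 0.4]
grip_width: 1.0
grasp_force: 0.0
```

```bash
python3 - <<'E'
from h import *
im=camera("top");s=camera("scene")
p=camera_params("wrist");w=camera("wrist");o=get_obs();np.savez("w1.npz",**{k:np.array(v) for k,v in p.items()})
a=im[180:300,240:450];b=s[190:310,220:430]
z=lambda i:cv2.resize(i,(400,228),interpolation=cv2.INTER_CUBIC)
cv2.imwrite("pics/m1.png",np.vstack([np.hstack([z(a),z(b)]),cv2.resize(w[:, :],(400,300)).repeat(1,1) if 0 else np.hstack([cv2.resize(w,(400,300)),np.zeros((300,400,3),np.uint8)])])[:,:,::-1])
cv2.imwrite("pics/w1.png",w[:,:,::-1])
print(o["position"],o["ee_rot"])
E
```

```text
[0.45912506 0.16425596 0.18528842] [9.99960995e-01 8.82902429e-03 1.59007861e-04 1.75968925e-04]
```

View pics/m1.png

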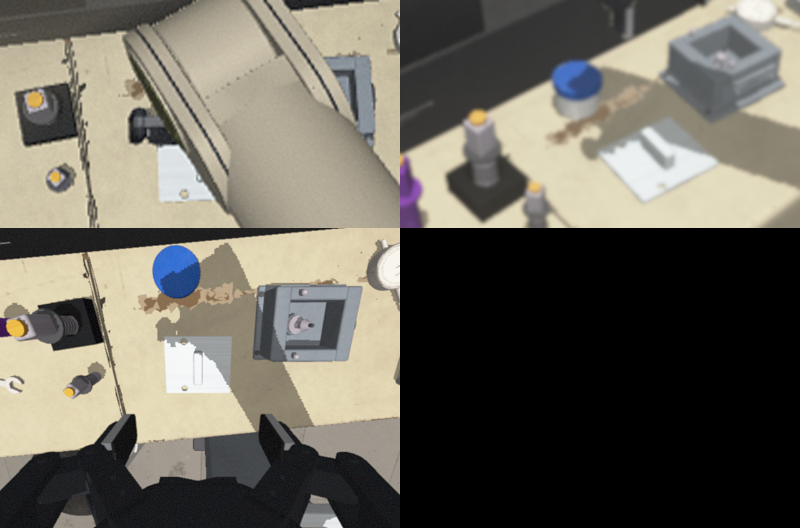

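The cover lies flat on the bench (wrist panel 198,365), and the nipple is visible in the open well at (302,324). Next I move over to the rest, stay a bit short of it, and measure the coupler from the wrist.

>>> carry_out --commands '[[[0,-0.5,-0.3,0,0,-0.3],[0,-0.8,-0.3,0,0,-0.5],[0,-0.8,-0.2,0,0,-0.5],[0,-0.8,0,0,0,-0.5],[0,-0.8,0,0,0,0],[0,-0.6,0,0,0,0],[0,-0.2,0,0,0,0],[0,0,0,0,0,0],[0,0,0,0,0,0]]]'

```text
clock: 8.3
position: [0.436, 0.3416, 0.2163]
ee_rot: [0.995, 0.103, -0.001, 0.001]
ft_force: [0.2, -0.8, 0.3]
grip_width: 1.0
grasp_force: 0.0
```

```bash
python3 - <<'E'
from h import *
p=camera_params("wrist");w=camera("wrist");o=get_obs()
cv2.imwrite("pics/w2.png",w[:,:,::-1]);np.savez("w2.npz",**{k:np.array(v) for k,v in p.items()})
print(np.round(o["position"],4),np.round(o["ee_rot"],4),np.round(o["joint_pos"],2))
m=cv2.inRange(cv2.cvtColor(w,cv2.COLOR_RGB2HSV),(8,130,150),(22,255,255))
k,l,st,ce=cv2.connectedComponentsWithStats(m)
for i in range(1,k):
    if st[i,4]>60:print(ce[i],st[i],onz(p,ce[i],.115))
u,v=proj(p,[.519,.347,.10]).astype(int);print(u,v)
y0,x0=max(v-70,0),max(u-70,0);print(x0,y0)
cv2.imwrite("pics/w2c.png",cv2.resize(w[y0:y0+140,x0:x0+140],None,fx=4,fy=4,interpolation=cv2.INTER_CUBIC)[:,:,::-1])
E
```

```text
[0.4365 0.3409 0.2165] [ 9.947e-01  1.023e-01 -5.000e-04  6.000e-04] [ 0.    0.3  -0.89  1.64  0.24  1.32 -2.29]
[198.82991803 105.5204918 ] [187  93  25  26 488] [0.51274952 0.43913406 0.115     ]
[329.99078341 126.93778802] [319 115  23  25 434] [0.51767694 0.34867262 0.115     ]
[328.17460317 229.85714286] [321 224  13  13  63] [0.44546893 0.33397887 0.115     ]
331 126
261 56
```

View pics/w2c.png

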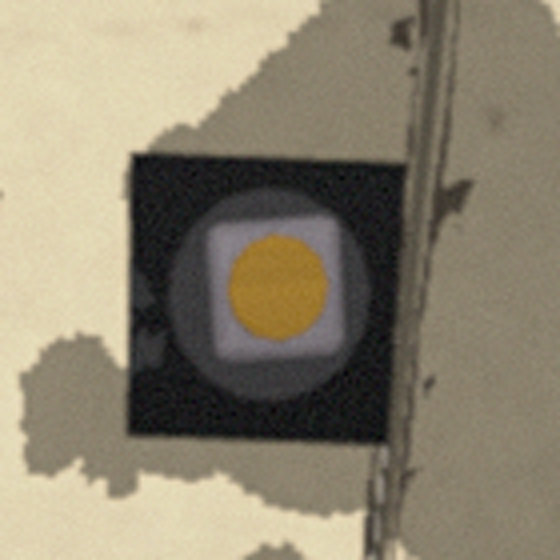

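The close crop shows the coupler's plug at (330,127) in the full picture, well centred in the rest, with its square grip about 5° off the image axes. It is the large grey coupler in the black block. I'm going over and down to it.

>>> carry_out --commands '[[[0.4,0.05,0,0,0,-0.2],[0.6,0.07,0,0,0,-0.2],[0.6,0.07,0,0,0,-0.2],[0.4,0.05,0,0,0,0],[0,0,0.3,0,0,0],[0,0,0.6,0,0,0],[0,0,0.7,0,0,0],[0,0,0.6,0,0,0],[0,0,0.5,0,0,0],[0,0,0.3,0,0,0],[0,0,0.2,0,0,0],[0,0,0,0,0,0],[0,0,0,0,0,0]]]'

```text
clock: 9.43
position: [0.5164, 0.3517, 0.0899]
ee_rot: [0.991, 0.134, 0.0, -0.0]
ft_force: [-0.2, -0.0, 0.1]
grip_width: 0.998
grasp_force: 0.0
```

>>> carry_out --commands '[[[0.02,0.1,0.2,0,0,0],[0,0,0.15,0,0,0],[0,0,0.1,0,0,0],[0,0,0,0,0,0]]]'

```text
clock: 9.77
position: [0.5177, 0.3478, 0.0704]
ee_rot: [0.991, 0.134, -0.0, 0.0]
ft_force: [-0.3, -0.3, -0.4]
grip_width: 0.999
grasp_force: 0.0
```

>>> carry_out --commands '[[[0,0,0,0,0,0],[0,0,0,0,0,0],[0,0,0,0,0,0],[0,0,0,0,0,0],[0,0,0,0,0,0],[0,0,0,0,0,0],[0,0,0,0,0,0],[0,0,0,0,0,0]]]' --hand 1 --force 100

```text
clock: 10.43
position: [0.5181, 0.3485, 0.0716]
ee_rot: [0.991, 0.134, 0.0, -0.0]
ft_force: [-0.7, 1.0, 3.3]
grip_width: 0.268
grasp_force: 97.7
```

>>> carry_out --commands '[[[0,0,-0.15,0,0,0],[0,0,-0.3,0,0,0],[0,0,-0.5,0,0,0],[0,0,-0.6,0,0,0],[0,0,-0.7,0,0,0],[0,0,-0.6,0,0,0],[0,0,-0.4,0,0,0],[0,0,0,0,0,0.5],[0,0,0,0,0,0.7],[0,0,0,0,0,0.7],[0,0,0,0,0,0.5],[0,0,0,0,0,0]]]'

```text
clock: 11.43
position: [0.5178, 0.3482, 0.2021]
ee_rot: [1.0, 0.008, 0.0, 0.0]
ft_force: [-0.1, 1.1, -2.2]
grip_width: 0.274
grasp_force: 98.0
```

>>> carry_out --commands '[[[0,0.3,0,0,0,0],[0,0.5,0,0,0,0],[0,0.7,0,0,0,0],[0,0.8,0,0,0,0],[0,0.8,0,0,0,0],[0,0.8,0,0,0,0],[0,0.8,0,0,0,0],[0,0.8,0,0,0,0],[0,0.8,0,0,0,0],[0,0.8,0,0,0,0],[0,0.8,0,0,0,0],[0,0.7,0,0,0,0],[0,0.5,0,0,0,0],[0,0.3,0,0,0,0],[0,0,0,0,0,0],[0,0,0,0,0,0]]]'

```text
clock: 12.77
position: [0.5244, -0.0275, 0.2015]
ee_rot: [1.0, 0.009, 0.0, -0.0]
ft_force: [-0.7, 1.4, -1.5]
grip_width: 0.27
grasp_force: 98.2
```

>>> carry_out --commands '[[[0,0,0,0.3,0,0],[0,0,0,0.6,0,0],[0,0,0,0.6,0,0],[0,0,0,0.6,0,0],[0,0,0,0.6,0,0],[0,0,0,0.6,0,0],[0,0,0,0.5,0,0],[0,0,0,0.4,0,0],[0,0,0,0,0,0],[0,0,0,0,0,0],[0,0,0,0,0,0]]]'

```text
clock: 13.68
position: [0.5247, -0.0261, 0.2016]
ee_rot: [0.976, 0.01, -0.002, -0.218]
ft_force: [-0.4, 0.6, -1.7]
grip_width: 0.266
grasp_force: 98.3
```

```bash
python3 - <<'E'
from h import *
o=get_obs();print({k:np.round(o[k],3).tolist() for k in("clock","position","ee_rot","joint_pos","grip_width","ft_force")})
s=camera("scene");w=camera("wrist")
cv2.imwrite("pics/s3.png",s[:,:,::-1]);cv2.imwrite("pics/w3.png",w[:,:,::-1])
z=lambda i:cv2.resize(i,(400,300),interpolation=cv2.INTER_CUBIC)
w1=cv2.imread("pics/w1.png")[:,:,::-1]
# cropped for 4 panels: nipple in w1, scene now, wrist now
cv2.imwrite("pics/m3.png",np.vstack([np.hstack([z(w1[135:225,400:520]),z(s[110:260,320:520])]),np.hstack([z(w),z(camera("top")[150:300,330:530])])])[:,:,::-1])
E
```

```text
{'clock': 13.683, 'position': [0.525, -0.026, 0.202], 'ee_rot': [0.976, 0.01, -0.002, -0.218], 'joint_pos': [0.793, 0.289, -0.655, 1.703, -0.268, 1.294, -1.314], 'grip_width': 0.266, 'ft_force': [-0.406, 0.57, -1.655]}
```

View pics/m3.png

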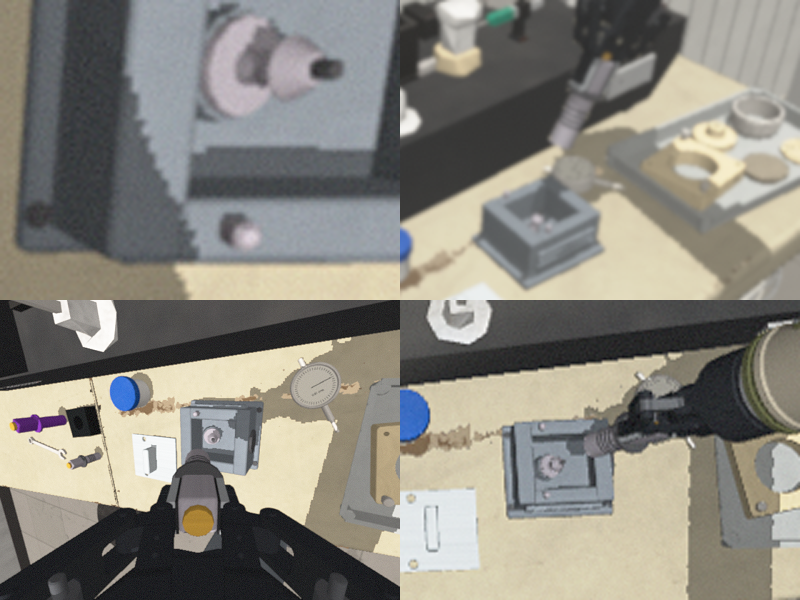

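The picture shows the coupler held, tilted, over the right of the open well. The nipple's pin tip is at about (502,155) in w1, and the nipple is at about (341,219) in the current wrist view.

```bash
cat > nip.py <<'E'
from h import *
from scipy.spatial.transform import Rotation as R
c=np.array([.5255,.0183,0]);psi=.02;hx=np.array([-np.sin(psi),np.cos(psi),0]);z=np.array([0,0,1.]);hy=np.cross(z,hx)
n=c+.012*hx+.028*z;a=-np.sin(.44)*hx+np.cos(.44)*z
def report(o,L=.0655):
    T=R.from_quat(o["ee_rot"]);tz=T.as_matrix()[:,2];m=np.array(o["position"])+L*tz
    d=m-n;ex=np.cross(hy,a);al=d@a
    print("mouth along",round(al*1e3,1),"side x,y mm",round(d@ex*1e3,1),round(d@hy*1e3,1))
    off=al*a-d
    print("tool shift to axis (units)",np.round(T.inv().apply(off)/.04,3),"turn units",np.round(T.inv().apply(np.cross(tz,-a))/np.radians(6),2))
E
python3 - <<'E'
from nip import *
o=get_obs();report(o);p3=camera_params("wrist");p1=np.load("w1.npz")
H=lambda x,y,zz:c+x*hx+y*hy+zz*z
pts={"tip":n+.03*a,"head":n+.018*a,"pin+":H(.022,.038,.07),"pin-":H(.022,-.038,.07)}
for k,X in pts.items():print(k,proj(p1,X).round(1),proj(p3,X).round(1))
print(onz(p1,(502,155.4),n[2]+.03*a[2]),n+.03*a)
w=cv2.imread("pics/w3.png");u,v=proj(p3,n+.02*a).astype(int);print(u,v)
w1=cv2.imread("pics/w1.png");q=cv2.resize(w1[130:230,400:500+20][:, :100],(400,400),interpolation=cv2.INTER_CUBIC)
q=cv2.resize(w1[130:230,410:510],(400,400),interpolation=cv2.INTER_CUBIC)
r=cv2.resize(w[v-70:v+70,u-70:u+70],(400,400),interpolation=cv2.INTER_CUBIC)
for k,X in pts.items():
    for im,pp,o0,sc in((q,p1,(410,130),4),(r,p3,(u-70,v-70),400/140)):
        t=((proj(pp,X)-o0)*sc).astype(int);cv2.drawMarker(im,t.tolist(),(0,0,255),0,10,1)
cv2.imwrite("pics/chk.png",np.hstack([q,r]))
E
```

```text
mouth along 115.9 side x,y mm 22.5 1.7
tool shift to axis (units) [0.042 0.562 0.001] turn units [ 0.01 -0.01  0.  ]
tip [501.7 153.7] [340.2 222.6]
head [488.5 153.3] [339.3 219.6]
pin+ [475.2 204.3] [310.6 263.3]
pin- [489.3  99.9] [310.3 180.7]
[0.52421855 0.01706208 0.05514255] [0.52551556 0.01752197 0.05514255]
339 220
```

View pics/chk.png

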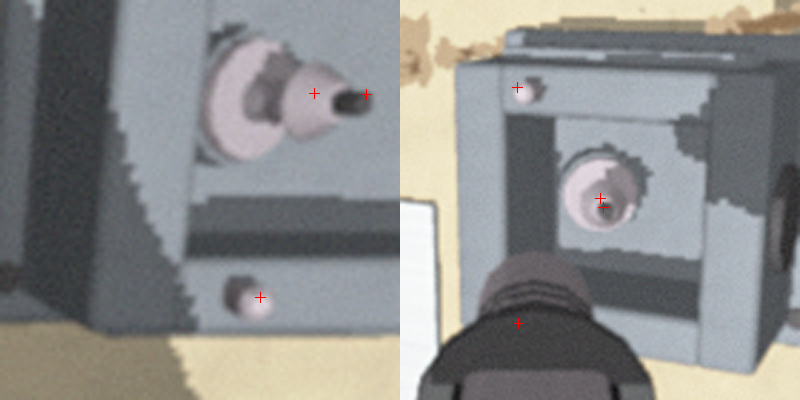

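The crosses lie on the tip and pins to within about 1.5 mm. The nipple sits about 1 mm nearer the robot than modelled, so I correct for that and approach along the axis.

>>> carry_out --commands '[[[0.02,0.26,0,0,0,0],[0,0.3,0,0,0,0],[0,0,0.2,0,0,0],[0,0,0.4,0,0,0],[0,0,0.4,0,0,0],[0,0,0.4,0,0,0],[0,0,0.3,0,0,0],[0,0,0.2,0,0,0],[0,0,0,0,0,0],[0,0,0,0,0,0],[0,0,0,0,0,0]]]'

```text
clock: 14.75
position: [0.5256, -0.0162, 0.1235]
ee_rot: [0.976, 0.008, -0.001, -0.218]
ft_force: [0.9, 0.4, -2.1]
grip_width: 0.272
grasp_force: 98.4
```

```bash
sed -i 's/c=np.array(\[.5255/c=np.array([.5245/' nip.py; python3 - <<'E'
from nip import *
o=get_obs();report(o);s=camera("scene");w=camera("wrist");t=camera("top");
ps,pt=camera_params("scene"),camera_params("top")
P=np.array(o["position"]);tz=R.from_quat(o["ee_rot"]).as_matrix()[:,2]
def crop(im,p,X,r,mk):
    u,v=proj(p,X).astype(int);q=cv2.resize(im[v-r:v+r,u-r:u+r],(400,400),interpolation=cv2.INTER_CUBIC)[:,:,::-1].copy()
    for Y in mk:cv2.drawMarker(q,((proj(p,Y)-(u-r,v-r))*200/r).astype(int).tolist(),(0,0,255),0,9,1)
    return q
mk=[P+.0655*tz,P-.0435*tz,n+.03*a]
cv2.imwrite("pics/chk2.png",np.hstack([crop(s,ps,P+.05*tz,45,mk),crop(t,pt,P+.05*tz,45,mk)]))
E
```

```text
mouth along 40.7 side x,y mm -1.5 -0.6
tool shift to axis (units) [-0.014 -0.037 -0.   ] turn units [ 0.01 -0.02  0.  ]
```

View pics/chk2.png

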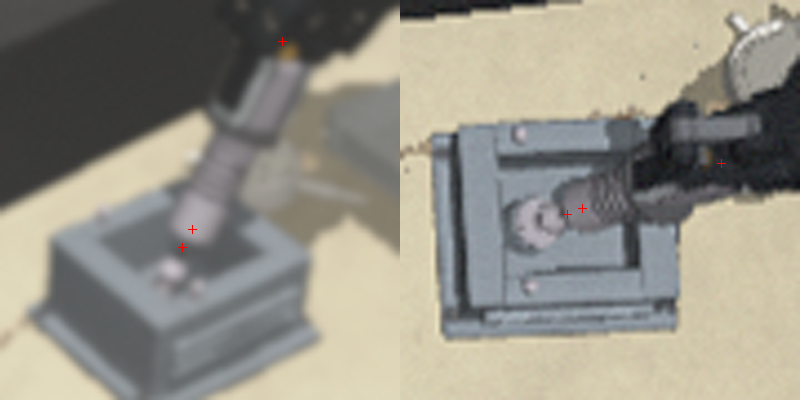

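Both views show the mouth just above the nipple and in line with it (scene crop 190,232; top crop 575,205). I advance to the taper.

>>> carry_out --commands '[[[-0.01,-0.04,0.1,0,0,0],[0,0,0.15,0,0,0],[0,0,0.15,0,0,0],[0,0,0.1,0,0,0],[0,0,0,0,0,0],[0,0,0,0,0,0]]]'

```text
clock: 15.4
position: [0.5244, -0.0053, 0.1053]
ee_rot: [0.976, 0.009, -0.002, -0.218]
ft_force: [-0.2, 0.1, -1.0]
grip_width: 0.269
grasp_force: 98.3
```

```bash
python3 -c "
from nip import *
o=get_obs();report(o);print(np.round(o['ft_force'],1),np.round(o['torque'],2))"
```

```text
mouth along 19.6 side x,y mm 0.7 0.6
tool shift to axis (units) [0.014 0.017 0.   ] turn units [-0. -0.  0.]
[-0.2  0.1 -1. ] [-0.65 -0.05 -0.01]
```

>>> carry_out --commands '[[[0.01,0.01,0.05,0,0,0],[0,0,0.05,0,0,0],[0,0,0.05,0,0,0],[0,0,0.05,0,0,0],[0,0,0,0,0,0],[0,0,0,0,0,0]]]'

```text
clock: 15.9
position: [0.5246, -0.0021, 0.0977]
ee_rot: [0.976, 0.009, -0.002, -0.218]
ft_force: [1.1, 1.3, -6.5]
grip_width: 0.266
grasp_force: 98.2
```

```bash
python3 -c "
from nip import *
o=get_obs();report(o);f=np.array(o['ft_force']);print(f.round(1),(f@a).round(1),(f@np.cross(hy,a)).round(1),(f@hy).round(1),np.round(o['torque'],2))"
```

```text
mouth along 11.3 side x,y mm 0.4 0.3
tool shift to axis (units) [0.007 0.009 0.   ] turn units [-0. -0. -0.]
[ 1.1  1.3 -6.5] -6.4 -1.6 -1.1 [-0.73 -0.28 -0.16]
```

It has snapped on: the force now pulls inward at 6 N. I push it home.

>>> carry_out --commands '[[[0,0,0.05,0,0,0],[0,0,0.05,0,0,0],[0,0,0.05,0,0,0],[0,0,0.03,0,0,0],[0,0,0,0,0,0],[0,0,0,0,0,0]]]'

```text
clock: 16.4
position: [0.525, 0.0004, 0.0919]
ee_rot: [0.976, 0.009, -0.002, -0.218]
ft_force: [-2.4, -1.2, 4.6]
grip_width: 0.267
grasp_force: 99.4
```

```bash
cat >> nip.py <<'E'
def rep2():
    o=get_obs();report(o);f=np.array(o['ft_force']);print(f.round(1),(f@a).round(1),(f@np.cross(hy,a)).round(1),(f@hy).round(1),np.round(o['torque'],2),o["clock"])
E
python3 -c "
from nip import *
rep2()"
```

```text
mouth along 5.1 side x,y mm 0.1 -0.3
tool shift to axis (units) [-0.006  0.003 -0.   ] turn units [ 0.   -0.01  0.  ]
[-2.4 -1.2  4.6] 4.6 0.9 2.4 [-0.31  0.61  0.33] 16.4
```

>>> carry_out --commands '[[[0,0,0.03,0,0,0],[0,0,0.03,0,0,0],[0,0,0,0,0,0],[0,0,0,0,0,0],[0,0,0,0,0,0]]]'

```text
clock: 16.82
position: [0.5253, 0.0009, 0.0907]
ee_rot: [0.976, 0.009, -0.002, -0.218]
ft_force: [-6.8, -5.3, 17.6]
grip_width: 0.269
grasp_force: 101.7
```

```bash
python3 -c "
from nip import *
rep2()"
```

```text
mouth along 3.8 side x,y mm 0.1 -0.5
tool shift to axis (units) [-0.013  0.002 -0.   ] turn units [ 0.01 -0.02  0.  ]
[-6.8 -5.3 17.6] 18.1 2.8 6.9 [0.1  1.68 0.78] 16.8167
```

>>> carry_out --commands '[[[-0.025,0,0.01,0,0,0],[0,0,0,0,0,0],[0,0,0,0,0,0],[0,0,0,0,0,0],[0,0,0,0,0,0]]]'

```text
clock: 17.23
position: [0.525, 0.0009, 0.0907]
ee_rot: [0.976, 0.008, -0.001, -0.218]
ft_force: [-5.0, -6.3, 17.6]
grip_width: 0.269
grasp_force: 101.6
```

```bash
python3 -c "
from nip import *
rep2()"
```

```text
mouth along 3.8 side x,y mm 0.1 -0.4
tool shift to axis (units) [-0.01   0.002 -0.   ] turn units [ 0.01 -0.03  0.  ]
[-5.  -6.3 17.6] 18.6 1.9 5.2 [0.15 1.13 0.56] 17.2333
```

The mouth is at 3.8 mm with an 18.6 N push, against the hard stop expected at 4 mm. The axes are within 0.01 rad and the grip is 100 N.

```bash
python3 -c "
from workcell import *
print(hand_in())"
```

```text
the job is handed in; nothing more can be done
None
```

The job is handed in, with no verdict returned: the cover lies flat on the bench, and the coupler is snapped on, about 4 mm from the nipple's origin, still gripped at about 100 N and pushed down with about 18 N.

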